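Wedge the rocking air-sampling pump

ROBOT

A 6-joint arm with a two-finger parallel gripper is mounted at the origin on the work surface. World frame = base frame: x ahead of the robot, y to its left, z up, the work surface at z = 0. Lengths are in m, angles in degrees, forces in N, time in s.
With the tool pointing down it reaches from about 0.3 to 0.75 m from the base axis. Payload 8.5 kg.
Tool frame: the origin (TCP) lies between the finger pads; the fingertips stand 17 mm ahead of it and the grasp point (between the pads) lies 2 mm behind it; z points along the fingers, y is the direction in which the jaws open and shut (so a half turn about z gives the same grasp; the last joint's range is limited). The gripper opens to 85 mm and grips with 20 to 120 N. Pads are 22 mm wide; open, the fingers measure 114 mm over their backs; the gripper's body (76 mm by 85 mm) begins 54 mm behind the grasp point. The pads swing forward as they close: fully open they stand 13 mm farther back than shut.
Start: joints at [-85.674, 21.807, 74.336, -0, 83.858, -12.336], TCP at [0.158, -0.527, 0.248] pointing down, gripper open.
Joint ranges: [-178.18, 178.18], [-50.72, 133.34], [12.68, 142.11], [-81.47, 261.47], [9.98, 163.14], [-165.26, 165.26]. Speed limits (degrees/s): [136.94, 136.94, 180, 180, 180, 180].

INTERFACE

Orientations are given as a 3x3 rotation matrix whose columns are the frame's x, y, z axes.
In Python, from rig import readout, eyes, env gives the robot as it stands.
- The arm moves only by the tool arm_command, never from a script. Its argument "rows" is text: rows parted by semicolons, each of 7 numbers parted by spaces: the closure, from 0 (fully open) to 1 (shut), then the shift along the tool's x, y, z in mm, then the turn, a rotation vector about the tool's x, y, z in degrees. In form: grip dx dy dz rx ry rz; .... A call has 1 to 5 rows; each row shifts and turns the commanded pose from where the row before left it, along the tool's axes as they then stand; what a row does not reach is not made up. A row lasts 1/12 s, in which the tool goes at most 41.7 mm and 7.16 degrees, less where a joint would pass 70% of its speed; a pose out of reach is approached as far as the arm can. A call with a gripper value outside its range is refused whole. The fingers move at their own pace and stop on an object; "squeeze" is the grip in N (left out, the last holds). Time passes only in rows, so rows that do not move let the fingers close. It gives the time, the measured TCP pose, the force and the opening at its end, in the units of the state.
- readout.observe(): the state, without advancing time (a new reading comes with each control period).
- eyes.get_image(name): name is "scene" or "top" or "wrist"; returns the picture (400x640x3 uint8, red, green, blue); there is no depth.
- eyes.camera_model(name): a dict with "mtx" (3x3 intrinsics, pixels), "k1" (the pictures are not rectified: a ray, as slopes to the right and down, at radius r is drawn at 1 + k1 r^2 times it, then the intrinsics apply), "view" (4x4, takes a point from world to camera coordinates). Camera axes: x right, y up, looking along -z (the intrinsics and any distortion apply to the point x, -y, -z); pixel columns grow to the right and rows downward; lengths in m; the calibration is good to about 2 mm. A picture is of the moment at which its call begins: read the wrist's pose just before it. camera_model takes no time and is no camera call; for the wrist camera it gives the pose at the moment of the call.
- env.close_job(): hands the job in, once; it reports no verdict.
The state is a dict: "time_s": time; "q": joint angles; "qvel": joint speeds; "joint_efforts": joint torques, N m; "position": TCP position; "tool_rot": TCP orientation; "ft_force": force on the tool from outside, world axes, zero at the start; "wrist_torque": the same for the moment, N m; "grip_width": finger opening in m.
Only numpy, scipy, OpenCV 4.12 (cv2) and the standard library are available. Lean on these libraries where they do the work, as an engineer would, in place of code of your own. Each camera call takes 0.05 s, during which the arm holds its last target. There are 200 camera calls.

TASK

The air-sampling pump rocks because the foot under the blue pad on its base plate is too short. Press the blue pad down with your fingertips to feel the corner dip, then let it up and push the orange door wedge, thin end first, under that foot until pressing the pad no longer makes the pump rock and the pump stands level on all its supports. Finish while still holding the pad pressed down firmly (about 10 N); pick nothing up, do not shove the pump out of its place, and leave everything else alone.

Things in the scene. Friction and masses are not known exactly. Their poses are not given: they have to be found in the camera images.
- pump: pump on a grey base plate 200 (its x) x 240 (its y) x 14 mm, with four domed feet of 14 mm radius centred at x = +-80, y = +-100 mm; about 2.4 kg, free to tip and slide. Origin on the table plane under the plate's centre, z up; plate underside at z = 28, top at 42 mm. White case on it, top at z = 108 mm, over x -25..95, y -110..40 mm. Level at rest, it rocks about the line (-80, -100) to (+80, +100)
- foot_spot (a point): point of the pump, on the table plane when level, straight under the short foot (blue, pump x = -80, y = +100 mm). The short foot's lowest point hangs 5 to 10 mm above this point; how much is not known, and the other three feet carry the pump
- tower_top (a point): top centre of the silver stacked cylinder fixed on the white case, 110 mm across, at pump x = +35, y = -50 mm; 226 mm above the table
- pad: round blue pad, 38 mm across, 6 mm thick, fixed on top of the base plate straight over the short foot; origin at the centre of its underside, axes as the pump's. About 2 to 4 N on it tips the corner down until the short foot touches the table; let go, it tips back
- pad_top (a point): centre of the blue pad's top face, 48 mm above the table when the pump is level
- wedge: orange door wedge, 105 mm long (its x), 50 mm wide, 0.11 kg. Origin at the centre of its underside, z up; thin end (1.5 mm) at +x, upright thick end (19 mm) at -x, top rising 1 in 6. It starts on the pump's +y side, thin end 30 to 75 mm from the short foot and roughly facing it (pump's -y). Sliding takes about 1 N; bearing on the foot, clearly more; driven too far it jacks the pump off level
- wedge_tip (a point): middle of the wedge's thin edge, 1.5 mm above its underside
- wedge_back (a point): middle of the wedge's upright thick end face, 9.5 mm above its underside: the face to push on
- dish_a: round open aluminium sampling dish, 90 mm across, 24 mm high (bystander); origin at the centre of its underside
- dish_b: a second such dish (bystander); origin at the centre of its underside
- dish_c: a third such dish (bystander); origin at the centre of its underside
- petri_stack: stack of three red culture plates, 92 mm across, 48 mm high (bystander); origin at the centre of its underside
- jar: glass jar with blue label and white cap, 64 mm across, 95 mm high (bystander); origin at the centre of its underside
- marker: blue marker pen lying flat, about 115 mm long, 13 mm thick (bystander); origin at the centre of its underside
- canister: polished steel canister, 94 mm across, 255 mm high (bystander); origin at the centre of its underside
- red_cap: small red plastic cap, 30 mm across, 18 mm high (bystander); origin at the centre of its underside

How it is judged (in metres and radians):
On the way, in this order (a step that is already met when the one before it is completed fails the run):
1. a fingertip presses the blue pad and the unsupported corner dips (contact force between the fingers and pad above 1 N and angle between pump's own z axis and vertical above 0.02 rad), for 0.1 s.
2. the pad is let go and the wedge's thin end goes under the short foot (contact force between the fingers and pad below 0.2 N and y of wedge_tip in the frame of pad below 0 m), for 0.1 s.
At the end, for the whole second after the job is handed in: The fingertips are pressing the blue pad with more than 5 N and holding; the pump stays level to 0.012 rad (1.5 mm at the corner) and still; the wedge, flat on the table and not touched by the fingers, carries more than 2 N of the pump; the pump is within 30 mm of where it stood (contact force between the fingers and pad above 5 N and angle between pump's own z axis and vertical below 0.012 rad and contact force between wedge and pump above 2 N and distance of pump from where it was at the start of the episode below 0.03 m and angular speed of pump below 0.05 rad/s and angle between wedge's own z axis and vertical below 0.03 rad and contact force between the fingers and wedge below 0.1 N); the arm keeps its last pose, push and grip.
It fails at once if the wedge is lifted off the table (height (world z) of wedge above 0.012 m).
It fails at once if the pump is lifted or tipped over (height (world z) of pump above 0.02 m or angle between pump's own z axis and vertical above 0.2 rad).
It fails at once if a bystander (dish, culture plates, jar, marker, canister, red cap) is moved more than 20 mm (distance of any of dish_a, dish_b, dish_c, petri_stack, jar, marker, canister, red_cap from where it was at the start of the episode above 0.02 m).
It also fails if it takes over 45 s, if anything falls off the work surface, if the arm or the gripper's body presses on something with over 40 N, if the wrist force passes 120 N, or if a joint passes its speed limit or range.

## Working session

There is one attempt and no reset: what is moved stays moved. The work goes in short steps, Python scripts to look and compute and a tool call to move; the robot and the scene stay as the last step left them, time stands still between calls to the robot, and variables do not carry over. Pictures are saved under pics/ and viewed, about 8 in all and at most 12, crops included, and the job is handed in when it is done.

Besides the shell and the picture viewer there is one more tool, called as name(argument=value, ...), one argument or row to a line, values as JSON. arm_command: Moves the arm, as the interface text tells. Its arguments: {"type":"object","properties":{"rows":{"type":"string"},"squeeze":{"type":"number"}},"required":["rows"]}

```bash
ls; mkdir -p pics
python3 - <<'E'
from rig import readout, eyes, env
import cv2,pickle
s=readout.observe();print(s)
d={}
for n in("scene","top"):
    im=eyes.get_image(n);cv2.imwrite(f"pics/{n}0.png",im[:,:,::-1]);m=eyes.camera_model(n);d[n]=(im,m);print(n,m)
pickle.dump(d,open("d0.pkl","wb"))
E
```

```text
pics
{'time_s': 0.0, 'q': array([-8.56754642e+01,  2.18389140e+01,  7.43846518e+01, -7.84238099e-04,
        8.38563592e+01, -1.23358274e+01]), 'qvel': array([-0.05106882,  0.00643256, -0.05170065,  0.03442011, -0.02275959,
        0.18466351]), 'joint_efforts': array([ 5.19797177e-04, -4.48466599e+01, -2.31278729e+01, -1.79306971e-04,
        4.75742723e-03,  2.41099855e-05]), 'position': array([ 0.15765745, -0.52664244,  0.24773181]), 'tool_rot': array([[ 9.58020653e-01,  2.86699169e-01, -1.18757699e-04],
       [ 2.86699052e-01, -9.58019687e-01,  1.38995592e-03],
       [ 2.84726993e-04, -1.36565420e-03, -9.99999027e-01]]), 'ft_force': array([ 0.15925304, -0.12059058, -0.55641576]), 'wrist_torque': array([-0.00112385, -0.03042532,  0.04052602]), 'grip_width': 0.08581746190132632}
scene {'mtx': array([[495.71381529,   0.        , 319.43048687],
       [  0.        , 495.71381529, 188.37698512],
       [  0.        ,   0.        ,   1.        ]]), 'k1': 0.042760955838686436, 'view': array([[-0.80314879,  0.59571135, -0.00894449,  0.47083533],
       [-0.40191985, -0.5306712 ,  0.74622284,  0.11777485],
       [ 0.43978683,  0.60292294,  0.66563614, -1.95377533],
       [ 0.        ,  0.        ,  0.        ,  1.        ]])}
top {'mtx': array([[444.69105998,   0.        , 315.45032537],
       [  0.        , 444.69105998, 197.76498813],
       [  0.        ,   0.        ,   1.        ]]), 'k1': 0.006010570821383614, 'view': array([[ 0.02838472, -0.99958026, -0.00579821,  0.0075945 ],
       [ 0.98726869,  0.02712597,  0.15673136, -0.60473985],
       [-0.15650829, -0.01017316,  0.98762425, -1.21972011],
       [ 0.        ,  0.        ,  0.        ,  1.        ]])}
```

View pics/top0.png

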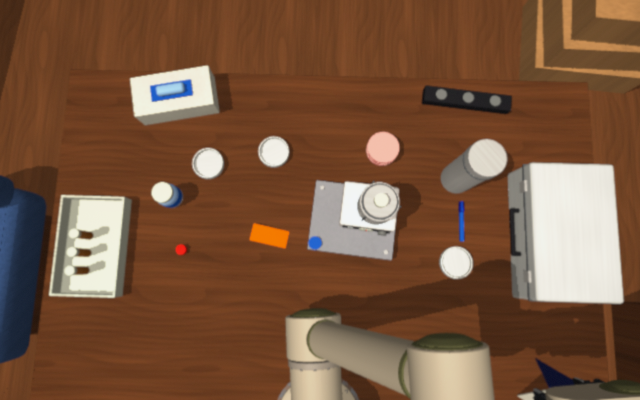

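View pics/scene0.png

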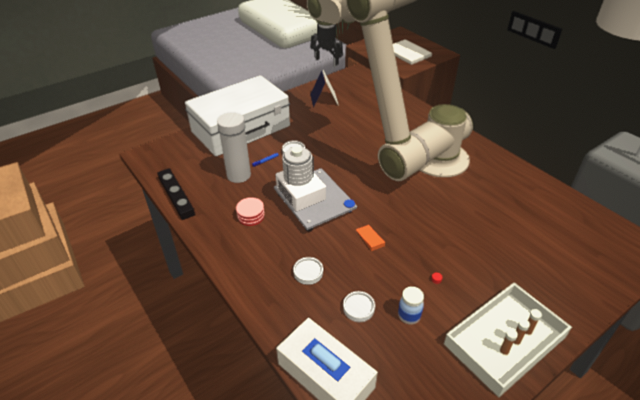

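```bash
cat > h.py <<'E'
import numpy as np,cv2
def ray(m,px):
    px=np.atleast_2d(np.asarray(px,float))
    p=cv2.undistortPoints(px.reshape(-1,1,2),m["mtx"],np.array([m["k1"],0,0,0,0.])).reshape(-1,2)
    R=m["view"][:3,:3];t=m["view"][:3,3]
    return -R.T@t,np.c_[p[:,0],-p[:,1],-np.ones(len(p))]@R
def plane(m,px,z):
    o,d=ray(m,px);return o+d*((z-o[2])/d[:,2])[:,None]
def mask(im,c):
    h=cv2.cvtColor(im,cv2.COLOR_RGB2HSV)
    lo,hi={"blue":((105,150,90),(125,255,255)),"orange":((5,200,120),(18,255,255)),"grey":((90,0,95),(179,50,190))}[c]
    return cv2.inRange(h,lo,hi)
def blobs(mk,a=30):
    return [c for c in cv2.findContours(mk,cv2.RETR_EXTERNAL,cv2.CHAIN_APPROX_NONE)[0] if cv2.contourArea(c)>a]
E
python3 - <<'E'
import pickle;from h import *
d=pickle.load(open("d0.pkl","rb"))
for n in d:
    im,m=d[n];print(n)
    for c,z in(("blue",.048),("orange",.005)):
        for b in blobs(mask(im,c)):
            M=cv2.moments(b);x=[M['m10']/M['m00'],M['m01']/M['m00']]
            print(c,cv2.contourArea(b),np.round(x,1),plane(m,x,z).round(4))
            if c=="orange":print(plane(m,cv2.boxPoints(cv2.minAreaRect(b)),.0).round(4),cv2.approxPolyDP(b,3,True).reshape(-1,2))
im,m=d["top"]
# zoom crop
h=cv2.cvtColor(im,cv2.COLOR_RGB2HSV);print(h[225,325],h[250,370],h[280,300])
cv2.imwrite("pics/crop0.png",cv2.resize(im[165:275,235:415,::-1],None,fx=4,fy=4,interpolation=cv2.INTER_CUBIC))
E
```

```text
scene
blue 293.0 [326.5 362.6] [[0.8928 0.4442 0.048 ]]
blue 81.5 [410.  316.5] [[0.6285 0.4729 0.048 ]]
blue 45.0 [349.1 203.1] [[0.4766 0.0232 0.048 ]]
blue 44.5 [264.6 159.4] [[ 0.5798 -0.3569  0.048 ]]
top
blue 100.5 [314.6 242.5] [[0.4773 0.0232 0.048 ]]
blue 120.0 [461.2 220. ] [[ 0.5521 -0.3881  0.048 ]]
blue 211.0 [172.4  91.9] [[0.9103 0.4573 0.048 ]]
orange 692.0 [268.9 235.4] [[0.4966 0.1571 0.005 ]]
[[0.4807 0.2182 0.    ]
 [0.5364 0.2078 0.    ]
 [0.5132 0.0966 0.    ]
 [0.4579 0.1077 0.    ]] [[252 224]
 [249 240]
 [286 247]
 [289 231]]
[ 10   9 171] [  9  10 172] [ 11 178 116]
```

View pics/crop0.png

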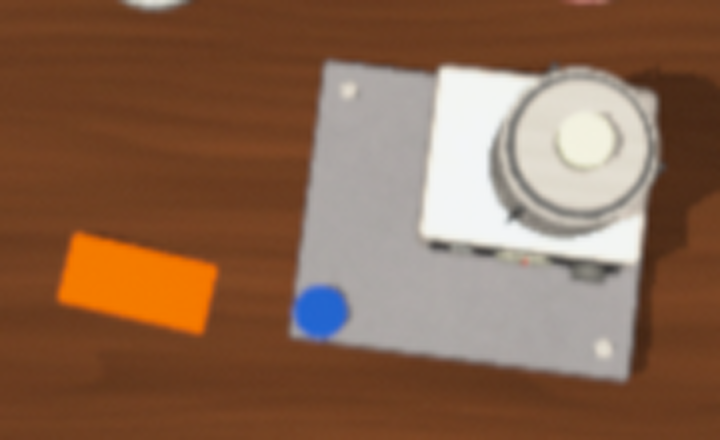

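Run:
```python
import pickle;from h import *
d=pickle.load(open("d0.pkl","rb"));im,m=d["top"]
f=lambda P:np.array(P)/4-.375+[235,165]
P=plane(m,f([(325,62),(290,337),(628,380)]),.042);print(P.round(4))
ux=P[0]-P[1];uy=P[1]-P[2]
print(np.linalg.norm(ux),np.linalg.norm(uy),np.degrees([np.arctan2(ux[1],ux[0]),np.arctan2(-uy[0],uy[1])]))
a=(np.arctan2(ux[1],ux[0])+np.arctan2(-uy[0],uy[1]))/2
R=np.array([[np.cos(a),-np.sin(a)],[np.sin(a),np.cos(a)]])
pad=np.array([.477,.0232]);print("yaw",np.degrees(a),"centre",pad-R@[-.08,.1],"vs",(P[0]+P[2])[:2]/2)
tip=plane(m,f([(217,265),(203,333)]),.0015);bk=plane(m,f([(75,233),(58,300)]),.019)
print(tip.round(4),bk.round(4));t=tip.mean(0);b=bk.mean(0);v=(t-b)[:2]
print(t,b,np.linalg.norm(v),"heading deg",np.degrees(np.arctan2(v[1],v[0])))
for q in(t,b):print("pad frame",R.T@(q[:2]-pad))
print("heading in pump",R.T@(v/np.linalg.norm(v)))
```

```text
[[ 0.6567  0.0248  0.042 ]
 [ 0.4591  0.0438  0.042 ]
 [ 0.4359 -0.1935  0.042 ]]
0.19848843291965046 0.2384174741571436 [-5.50271985 -5.58648425]
yaw -5.544602050903258 centre [ 0.54696364 -0.08406178] vs [ 0.54627843 -0.08434853]
[[0.5116 0.0998 0.0015]
 [0.4619 0.1081 0.0015]] [[0.5304 0.2021 0.019 ]
 [0.4818 0.2119 0.019 ]]
[0.48674736 0.10394131 0.0015    ] [0.50612249 0.20701203 0.019     ] 0.10487596936791693 heading deg -100.64616516980593
pad frame [0.00190049 0.08130534]
pad frame [0.01122621 0.18576585]
heading in pump [-0.08892147 -0.99603864]
```

arm_command(
  rows="1 0 0 0 0 0 -6.8; 1 0 0 0 0 0 -6.8; 1 0 0 0 0 0 -6.8; 1 0 0 0 0 0 -6.8; 1 0 0 0 0 0 -6.8",
  squeeze=20,
)

```text
time_s: 0.52
position: [0.1577, -0.5267, 0.248]
tool_rot: [[0.629, 0.777, -0.0], [0.777, -0.629, 0.001], [0.001, -0.001, -1.0]]
ft_force: [0.7, 0.4, 0.4]
grip_width: 0.0256
```

arm_command(
  rows="1 0 0 0 0 0 -6.8; 1 0 0 0 0 0 -6.8; 1 0 0 0 0 0 -6.8; 1 0 0 0 0 0 -6.8; 1 0 0 0 0 0 -6.8",
)

```text
time_s: 0.93
position: [0.1577, -0.5267, 0.2479]
tool_rot: [[0.087, 0.996, -0.0], [0.996, -0.087, 0.001], [0.001, -0.0, -1.0]]
ft_force: [0.5, -0.8, -0.5]
grip_width: 0.0002
```

```bash
cat > to.py <<'E'
import sys;from h import *
from rig import readout
s=readout.observe();R=s["tool_rot"];p=s["position"]
tgt=np.array(list(map(float,sys.argv[1:4])))
print("t",s["time_s"],"pos",p.round(4),"F",s["ft_force"].round(2),"w",round(s["grip_width"],4))
print("tool x ang",np.degrees(np.arctan2(R[1,0],R[0,0])).round(2),"delta tool mm",(R.T@(tgt-p)*1e3).round(1),"q",s["q"].round(0))
E
python3 to.py .477 .0232 .12
```

```text
t 0.9333 pos [ 0.1577 -0.5267  0.2479] F [ 0.45 -0.75 -0.51] w 0.0002
tool x ang 85.0 delta tool mm [575.6 270.2 128.4] q [-86.  22.  74.   0.  84. -81.]
```

arm_command(
  rows="1 36 17 0 0 0 0; 1 36 17 0 0 0 0; 1 36 17 0 0 0 0; 1 36 17 0 0 0 0; 1 36 17 0 0 0 0",
)

```text
time_s: 1.35
position: [0.2595, -0.3537, 0.248]
tool_rot: [[0.094, 0.996, -0.0], [0.996, -0.094, 0.001], [0.001, -0.0, -1.0]]
ft_force: [0.2, -0.5, -0.7]
grip_width: -0.0
```

arm_command(
  rows="1 36 17 0 0 0 0; 1 36 17 0 0 0 0; 1 36 17 0 0 0 0; 1 36 17 0 0 0 0; 1 36 17 0 0 0 0",
)

```text
time_s: 1.77
position: [0.3608, -0.1824, 0.2483]
tool_rot: [[0.093, 0.996, -0.0], [0.996, -0.093, 0.0], [0.0, -0.0, -1.0]]
ft_force: [0.7, -0.8, -0.3]
grip_width: -0.0001
```

arm_command(
  rows="1 36 17 0 0 0 0; 1 36 17 0 0 0 0; 1 36 17 0 0 0 0; 1 36 17 0 0 0 0; 1 36 17 0 0 0 0",
)

```text
time_s: 2.18
position: [0.4623, -0.0108, 0.2482]
tool_rot: [[0.093, 0.996, -0.0], [0.996, -0.093, 0.0], [0.0, -0.0, -1.0]]
ft_force: [0.7, -0.9, -0.5]
grip_width: 0.0003
```

```bash
python3 to.py .477 .0232 .085
```

```text
t 2.1833 pos [ 0.4623 -0.0108  0.2482] F [ 0.73 -0.92 -0.5 ] w 0.0003
tool x ang 84.67 delta tool mm [ 35.3  11.5 163.2] q [-16.  13.  87.  -0.  80. -11.]
```

arm_command(
  rows="1 35 11 0 0 0 0; 1 0 0 40 0 0 0; 1 0 0 40 0 0 0; 1 0 0 40 0 0 0; 1 0 0 40 0 0 0",
)

```text
time_s: 2.6
position: [0.4757, 0.0213, 0.0867]
tool_rot: [[0.092, 0.996, 0.001], [0.996, -0.092, -0.0], [-0.0, 0.001, -1.0]]
ft_force: [1.1, -1.0, -0.4]
grip_width: -0.0003
```

```bash
python3 - <<'E'
from h import *;from rig import readout,eyes
im=eyes.get_image("scene");cv2.imwrite("pics/s1.png",cv2.resize(im[120:280,240:440,::-1],None,fx=3.5,fy=3.5,interpolation=cv2.INTER_CUBIC))
E
python3 to.py .477 .0232 .065
```

```text
t 2.65 pos [0.4723 0.0217 0.0802] F [-4.02  0.71 -7.56] w 0.0001
tool x ang 84.67 delta tool mm [ 2.   4.7 15.1] q [-12.  26. 100.  -0.  54.  -6.]
```

View pics/s1.png

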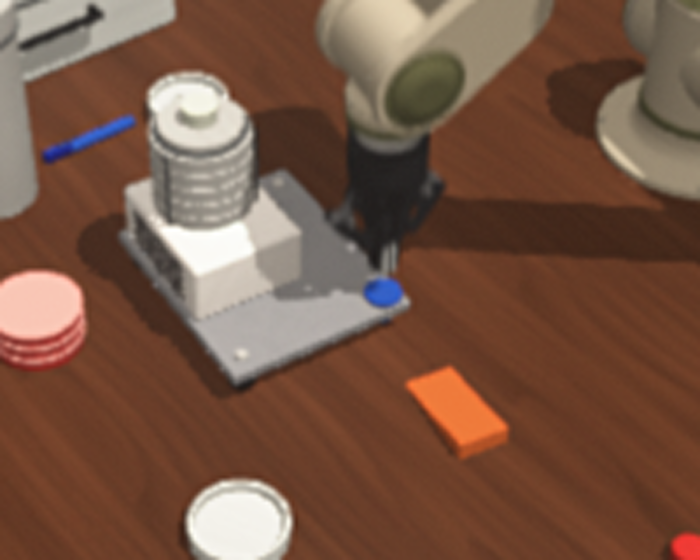

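arm_command(
  rows="1 0 0 0 0 0 0; 1 0 0 0 0 0 0",
)

```text
time_s: 2.82
position: [0.4766, 0.0207, 0.0895]
tool_rot: [[0.093, 0.996, 0.001], [0.996, -0.093, -0.0], [-0.0, 0.001, -1.0]]
ft_force: [0.6, -0.4, 1.2]
grip_width: 0.0003
```

```bash
python3 to.py .477 .0232 .065
```

```text
t 2.8167 pos [0.4766 0.0207 0.0895] F [ 0.62 -0.36  1.18] w 0.0003
tool x ang 84.66 delta tool mm [ 2.5  0.1 24.5] q [-12.  26.  99.   0.  55.  -6.]
```

arm_command(
  rows="1 2 0 10 0 0 0; 1 0 0 8 0 0 0; 1 0 0 4 0 0 0; 1 0 0 2 0 0 0; 1 0 0 2 0 0 0",
)

```text
time_s: 3.23
position: [0.4765, 0.0228, 0.0631]
tool_rot: [[0.093, 0.996, 0.001], [0.996, -0.093, -0.0], [0.0, 0.001, -1.0]]
ft_force: [-2.1, 2.0, 2.0]
grip_width: 0.0
```

arm_command(
  rows="1 0 0 2 0 0 0; 1 0 0 2 0 0 0; 1 0 0 0 0 0 0",
)

```text
time_s: 3.48
position: [0.4763, 0.0228, 0.0583]
tool_rot: [[0.093, 0.996, 0.0], [0.996, -0.093, -0.0], [-0.0, 0.0, -1.0]]
ft_force: [-0.0, -0.0, 1.9]
grip_width: 0.0001
```

arm_command(
  rows="1 0 0 2 0 0 0; 1 0 0 0 0 0 0",
)

```text
time_s: 3.65
position: [0.4763, 0.0228, 0.0561]
tool_rot: [[0.093, 0.996, 0.0], [0.996, -0.093, -0.0], [-0.0, 0.0, -1.0]]
ft_force: [-0.1, 1.2, 1.8]
grip_width: -0.0001
```

arm_command(
  rows="1 0 0 2 0 0 0; 1 0 0 0 0 0 0; 1 0 0 0 0 0 0",
)

```text
time_s: 3.9
position: [0.4763, 0.0229, 0.0553]
tool_rot: [[0.093, 0.996, 0.001], [0.996, -0.093, -0.0], [-0.0, 0.001, -1.0]]
ft_force: [-4.3, 1.6, 14.8]
grip_width: -0.0
```

arm_command(
  rows="1 0 0 2 0 0 0; 1 0 0 0 0 0 0; 1 0 0 0 0 0 0",
)

```text
time_s: 4.15
position: [0.4764, 0.023, 0.0548]
tool_rot: [[0.093, 0.996, 0.002], [0.996, -0.093, -0.001], [-0.0, 0.002, -1.0]]
ft_force: [-11.5, 2.3, 35.8]
grip_width: -0.0004
```

arm_command(
  rows="1 0 0 -3 0 0 0; 1 0 0 -5 0 0 0; 1 0 0 -10 0 0 0; 1 0 0 -25 0 0 0; 1 0 0 -30 0 0 5.3",
)

```text
time_s: 4.57
position: [0.4755, 0.0228, 0.125]
tool_rot: [[0.184, 0.983, -0.004], [0.983, -0.184, 0.001], [-0.0, -0.004, -1.0]]
ft_force: [0.8, -0.1, -0.4]
grip_width: 0.0
```

arm_command(
  rows="1 35 0 0 0 0 0; 1 35 0 0 0 0 0; 1 35 0 0 0 0 0; 1 35 0 0 0 0 0; 1 35 0 0 0 0 0",
)

```text
time_s: 4.98
position: [0.5087, 0.1965, 0.1253]
tool_rot: [[0.185, 0.983, 0.0], [0.983, -0.185, -0.0], [-0.0, 0.0, -1.0]]
ft_force: [0.2, 0.3, -0.4]
grip_width: 0.0001
```

```bash
python3 - <<'E'
from h import *;from rig import readout,eyes
im=eyes.get_image("wrist");cv2.imwrite("pics/w1.png",im[:,:,::-1])
E
python3 to.py .5117 .2365 .023
```

```text
t 5.0333 pos [0.5093 0.2014 0.1254] F [-2.41  3.73 -0.84] w -0.0003
tool x ang 79.53 delta tool mm [ 34.7  -4.1 102.5] q [ 9. 28. 86.  0. 66. 20.]
```

View pics/w1.png

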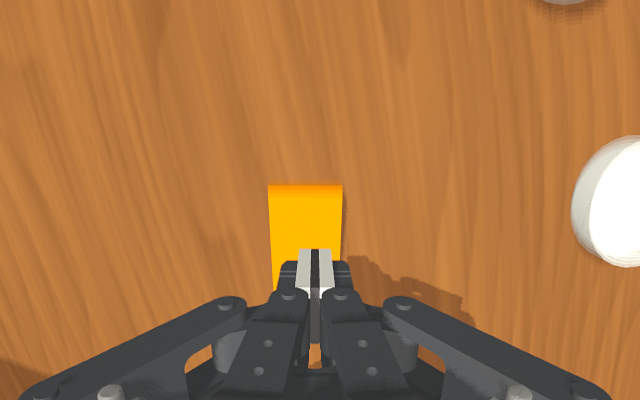

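Run:
```python
from h import *;from rig import readout,eyes
m=eyes.camera_model("wrist")
print(plane(m,[(268,185),(343,185)],0).round(4),plane(m,[(269,195),(342,195)],.019).round(4))
```

```text
[[0.4778 0.221  0.    ]
 [0.5308 0.2112 0.    ]] [[0.4803 0.2177 0.019 ]
 [0.5282 0.2088 0.019 ]]
```

arm_command(
  rows="1 40 -5 0 0 0 0; 1 5 0 30 0 0 0; 1 0 0 30 0 0 0; 1 0 0 25 0 0 0; 1 0 0 14 0 0 0",
)

```text
time_s: 5.45
position: [0.5108, 0.2399, 0.0234]
tool_rot: [[0.184, 0.983, -0.004], [0.983, -0.184, -0.001], [-0.002, -0.003, -1.0]]
ft_force: [0.1, -0.9, -0.2]
grip_width: -0.0002
```

arm_command(
  rows="1 0 0 3 0 0 0; 1 0 0 0 0 0 0; 1 0 0 0 0 0 0",
)

```text
time_s: 5.7
position: [0.5125, 0.24, 0.0241]
tool_rot: [[0.185, 0.983, 0.001], [0.983, -0.185, 0.0], [0.001, 0.001, -1.0]]
ft_force: [0.8, 0.3, -0.7]
grip_width: 0.0
```

```bash
python3 to.py .505 .211 .023
```

```text
t 5.7 pos [0.5125 0.24   0.0241] F [ 0.77  0.29 -0.71] w 0.0
tool x ang 79.35 delta tool mm [-29.9  -2.    1.1] q [13. 38. 88. -0. 54. 24.]
```

arm_command(
  rows="1 -8 -2 1 0 0 0; 1 -5 0 0 0 0 0; 1 -3 0 0 0 0 0; 1 -3 0 0 0 0 0; 1 -5 0 0 0 0 0",
)

```text
time_s: 6.12
position: [0.5057, 0.2166, 0.0227]
tool_rot: [[0.185, 0.983, 0.001], [0.983, -0.185, 0.0], [0.001, 0.001, -1.0]]
ft_force: [0.7, 1.8, 1.7]
grip_width: 0.0001
```

arm_command(
  rows="1 -8 0 0 0 0 0; 1 -8 0 0 0 0 0; 1 -8 0 0 0 0 0; 1 -8 0 0 0 0 0; 1 -8 0 0 0 0 0",
)

```text
time_s: 6.53
position: [0.498, 0.1766, 0.0224]
tool_rot: [[0.185, 0.983, 0.0], [0.983, -0.185, 0.0], [0.0, 0.0, -1.0]]
ft_force: [0.1, 2.6, 1.7]
grip_width: -0.0001
```

```bash
cat > look.py <<'E'
from h import *;from rig import readout,eyes
import sys
im=eyes.get_image("top");m=eyes.camera_model("top");cv2.imwrite(f"pics/{sys.argv[1]}.png",cv2.resize(im[165:275,235:415,::-1],None,fx=4,fy=4,interpolation=cv2.INTER_CUBIC))
b=max(blobs(mask(im,"orange"),5),key=cv2.contourArea);print("orange box",cv2.boxPoints(cv2.minAreaRect(b)).round(1).tolist())
b=[c for c in blobs(mask(im,"blue"),5) if abs(c[:,0]-[315,242]).max()<20]
for c in b:print("pad",c[:,0].mean(0),plane(m,c[:,0].mean(0),.048))
E
python3 look.py t2; python3 to.py .505 .211 .023
```

```text
orange box [[273.8999938964844, 246.1999969482422], [278.1000061035156, 227.89999389648438], [303.20001220703125, 233.6999969482422], [298.8999938964844, 252.0]]
pad [314.5625  242.46875] [[0.47728383 0.02336355 0.048     ]]
t 6.5833 pos [0.4977 0.1755 0.0222] F [ 0.74 -0.75  0.44] w -0.0001
tool x ang 79.32 delta tool mm [36.3  0.6 -0.8] q [ 7. 36. 94. -0. 50. 17.]
```

View pics/t2.png

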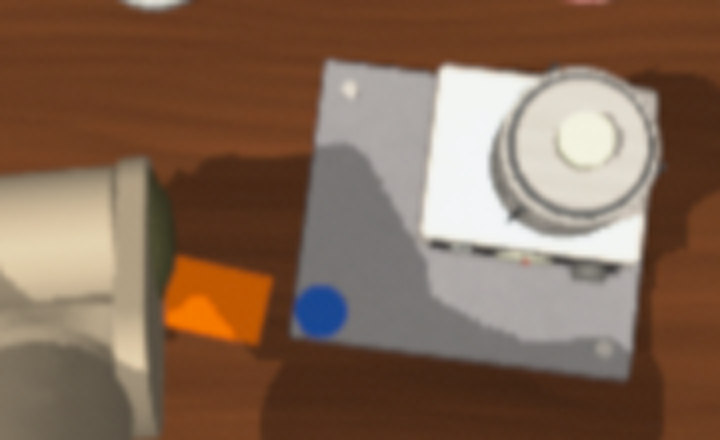

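Run:
```python
from h import *;from rig import eyes
m=eyes.camera_model("top")
f=lambda P:np.array(P)/4-.375+[235,165]
t=plane(m,f([(272,275),(261,345)]),.0015);print(t)
a=np.radians(-5.54);R=np.array([[np.cos(a),-np.sin(a)],[np.sin(a),np.cos(a)]])
print(R.T@(t.mean(0)[:2]-[.477,.0232]))
```

```text
[[0.50539598 0.05938853 0.0015    ]
 [0.4544527  0.06569214 0.0015    ]]
[-0.00088726  0.03943889]
```

arm_command(
  rows="1 -8 0 0 0 0 0; 1 -8 0 0 0 0 0; 1 -8 0 0 0 0 0; 1 -8 0 0 0 0 0; 1 -8 0 0 0 0 0",
)

```text
time_s: 7.0
position: [0.4905, 0.1373, 0.0222]
tool_rot: [[0.185, 0.983, -0.0], [0.983, -0.185, -0.0], [-0.0, -0.0, -1.0]]
ft_force: [-0.3, 0.7, -0.3]
grip_width: -0.0
```

arm_command(
  rows="1 -5 0 0 0 0 0; 1 -5 0 0 0 0 0; 1 -5 0 0 0 0 0; 1 0 0 0 0 0 0",
)

```text
time_s: 7.33
position: [0.4878, 0.1226, 0.0223]
tool_rot: [[0.185, 0.983, -0.0], [0.983, -0.185, -0.0], [-0.0, -0.0, -1.0]]
ft_force: [0.7, 0.7, 0.0]
grip_width: 0.0
```

arm_command(
  rows="1 -4 0 0 0 0 0; 1 -4 0 0 0 0 0; 1 0 0 0 0 0 0",
)

```text
time_s: 7.58
position: [0.4865, 0.1151, 0.0224]
tool_rot: [[0.185, 0.983, 0.0], [0.983, -0.185, -0.0], [-0.0, 0.0, -1.0]]
ft_force: [0.2, -0.5, 0.3]
grip_width: 0.0005
```

```bash
python3 look.py t3; python3 to.py .505 .211 .023
```

```text
orange box [[294.1000061035156, 243.8000030517578], [306.1000061035156, 233.89999389648438], [322.1000061035156, 253.3000030517578], [310.0, 263.20001220703125]]
pad [314.65625 242.5    ] [[0.47720391 0.02309821 0.048     ]]
t 7.6333 pos [0.4865 0.1153 0.0224] F [ 0.77 -0.79  0.34] w -0.0
tool x ang 79.35 delta tool mm [97.5  0.5 -0.7] q [-0. 34. 99. -0. 47. 10.]
```

arm_command(
  rows="1 -3 0 0 0 0 0; 1 -3 0 0 0 0 0; 1 -3 0 0 0 0 0; 1 0 0 0 0 0 0; 1 0 0 0 0 0 0",
)

```text
time_s: 8.05
position: [0.4848, 0.1065, 0.0223]
tool_rot: [[0.185, 0.983, -0.0], [0.983, -0.185, -0.0], [-0.0, -0.0, -1.0]]
ft_force: [0.7, -0.3, 0.6]
grip_width: -0.0
```

arm_command(
  rows="1 -3 0 0 0 0 0; 1 -2 0 0 0 0 0; 1 0 0 0 0 0 0; 1 0 0 0 0 0 0",
)

```text
time_s: 8.38
position: [0.4839, 0.1016, 0.0223]
tool_rot: [[0.185, 0.983, -0.0], [0.983, -0.185, -0.0], [-0.0, -0.0, -1.0]]
ft_force: [0.7, 0.3, -0.0]
grip_width: 0.0003
```

View pics/t3.png

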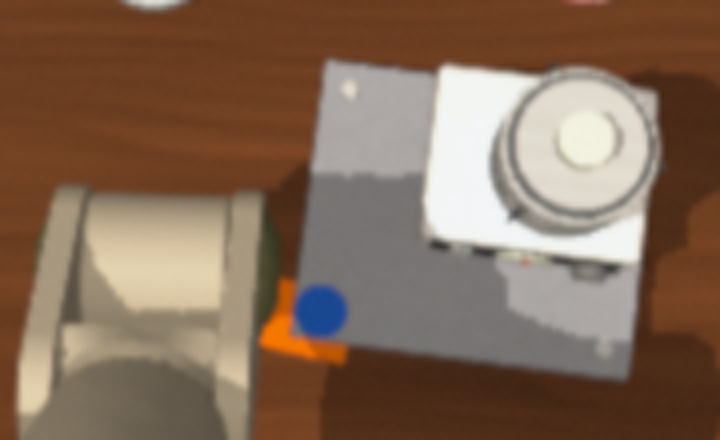

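arm_command(
  rows="1 -2 0 0 0 0 0; 1 -1 0 0 0 0 0; 1 0 0 0 0 0 0; 1 0 0 0 0 0 0",
)

```text
time_s: 8.72
position: [0.4833, 0.0987, 0.0223]
tool_rot: [[0.185, 0.983, -0.0], [0.983, -0.185, -0.0], [-0.0, -0.0, -1.0]]
ft_force: [-0.3, 0.1, 0.4]
grip_width: 0.0
```

arm_command(
  rows="1 -2 0 0 0 0 0; 1 -1 0 0 0 0 0; 1 0 0 0 0 0 0; 1 0 0 0 0 0 0",
)

```text
time_s: 9.05
position: [0.4828, 0.0958, 0.0223]
tool_rot: [[0.185, 0.983, -0.0], [0.983, -0.185, -0.0], [-0.0, -0.0, -1.0]]
ft_force: [-0.8, 0.8, -0.7]
grip_width: -0.0001
```

arm_command(
  rows="1 -1 0 0 0 0 0; 1 -1 0 0 0 0 0",
)

```text
time_s: 9.22
position: [0.4825, 0.0939, 0.0223]
tool_rot: [[0.184, 0.983, 0.0], [0.983, -0.184, 0.0], [0.0, 0.0, -1.0]]
ft_force: [0.1, 1.5, -0.2]
grip_width: -0.0001
```

arm_command(
  rows="1 -1 0 0 0 0 0; 1 -1 0 0 0 0 0",
)

```text
time_s: 9.38
position: [0.4821, 0.0921, 0.0224]
tool_rot: [[0.185, 0.983, 0.0], [0.983, -0.185, 0.0], [0.0, 0.0, -1.0]]
ft_force: [1.3, 3.8, -0.2]
grip_width: 0.0
```

arm_command(
  rows="1 -1 0 0 0 0 0; 1 -1 0 0 0 0 0",
)

```text
time_s: 9.55
position: [0.4818, 0.0904, 0.0223]
tool_rot: [[0.185, 0.983, 0.0], [0.983, -0.185, 0.001], [0.001, 0.0, -1.0]]
ft_force: [0.7, 7.5, -0.0]
grip_width: -0.0002
```

arm_command(
  rows="1 0 0 0 0 0 0; 1 3 0 0 0 0 0; 1 10 0 0 0 0 0; 1 20 0 0 0 0 0; 1 10 0 -30 0 0 0",
)

```text
time_s: 9.97
position: [0.4877, 0.1336, 0.049]
tool_rot: [[0.185, 0.983, -0.008], [0.983, -0.185, -0.0], [-0.002, -0.008, -1.0]]
ft_force: [-0.4, 0.0, -0.9]
grip_width: -0.0001
```

arm_command(
  rows="1 0 0 -40 0 0 -5.3; 1 0 0 -20 0 0 0; 1 0 0 0 0 0 0; 1 0 0 0 0 0 0",
)

```text
time_s: 10.3
position: [0.4899, 0.1327, 0.1131]
tool_rot: [[0.093, 0.996, 0.002], [0.996, -0.093, -0.0], [0.0, 0.002, -1.0]]
ft_force: [-0.5, 0.1, -1.2]
grip_width: 0.0002
```

```bash
python3 look.py t4; python3 to.py .4767 .0232 .085
```

```text
orange box [[292.1000061035156, 250.10000610351562], [296.20001220703125, 231.6999969482422], [333.6000061035156, 240.0], [329.5, 258.3999938964844]]
pad [314.83870968 242.29032258] [[0.47780405 0.02260344 0.048     ]]
t 10.35 pos [0.4893 0.1326 0.112 ] F [-0.67 -0.5  -0.46] w -0.0001
tool x ang 84.66 delta tool mm [-110.1   -2.4   27. ] q [ 2. 26. 93. -0. 61.  7.]
```

View pics/t4.png

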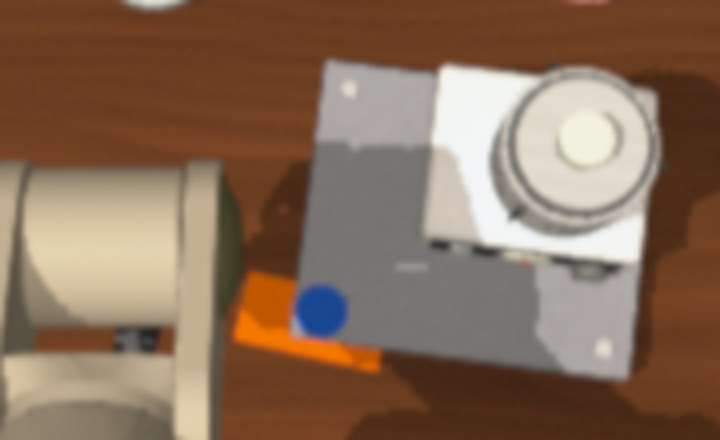

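arm_command(
  rows="1 -37 -1 0 0 0 0; 1 -37 -1 0 0 0 0; 1 -36 0 0 0 0 0; 1 0 0 20 0 0 0; 1 0 0 10 0 0 0",
)

```text
time_s: 10.77
position: [0.4764, 0.0213, 0.0801]
tool_rot: [[0.097, 0.995, -0.003], [0.995, -0.097, 0.0], [0.0, -0.003, -1.0]]
ft_force: [-0.2, 0.1, -0.5]
grip_width: -0.0003
```

arm_command(
  rows="1 0 0 8 0 0 0; 1 0 0 4 0 0 0; 1 0 0 0 0 0 0; 1 0 0 0 0 0 0",
)

```text
time_s: 11.1
position: [0.4774, 0.0233, 0.0701]
tool_rot: [[0.092, 0.996, -0.001], [0.996, -0.092, 0.0], [0.0, -0.001, -1.0]]
ft_force: [0.9, -0.1, -0.2]
grip_width: -0.0002
```

```bash
python3 to.py .4775 .0228 .065
```

```text
t 11.1 pos [0.4774 0.0233 0.0701] F [ 0.91 -0.06 -0.25] w -0.0002
tool x ang 84.7 delta tool mm [-0.5  0.1  5.1] q [-11.  28. 100.  -0.  52.  -6.]
```

arm_command(
  rows="1 0 0 3 0 0 0; 1 0 0 1 0 0 0; 1 0 0 0 0 0 0",
)

```text
time_s: 11.35
position: [0.4774, 0.0231, 0.0664]
tool_rot: [[0.093, 0.996, 0.0], [0.996, -0.093, -0.0], [0.0, 0.0, -1.0]]
ft_force: [-0.5, -1.0, 0.0]
grip_width: -0.0001
```

arm_command(
  rows="1 0 0 1 0 0 0; 1 0 0 0 0 0 0; 1 0 0 0 0 0 0",
)

```text
time_s: 11.6
position: [0.4775, 0.0229, 0.0654]
tool_rot: [[0.093, 0.996, 0.0], [0.996, -0.093, -0.0], [-0.0, 0.0, -1.0]]
ft_force: [0.6, 0.2, 0.9]
grip_width: -0.0
```

arm_command(
  rows="1 0 0 0.5 0 0 0; 1 0 0 0 0 0 0; 1 0 0 0 0 0 0",
)

```text
time_s: 11.85
position: [0.4774, 0.0229, 0.0648]
tool_rot: [[0.093, 0.996, 0.0], [0.996, -0.093, 0.0], [0.0, 0.0, -1.0]]
ft_force: [-0.9, 0.1, 0.9]
grip_width: 0.0001
```

arm_command(
  rows="1 0 0 0.5 0 0 0; 1 0 0 0 0 0 0; 1 0 0 0 0 0 0",
)

```text
time_s: 12.1
position: [0.4775, 0.0229, 0.0647]
tool_rot: [[0.093, 0.996, 0.0], [0.996, -0.093, -0.0], [-0.0, 0.0, -1.0]]
ft_force: [-1.5, -0.4, 4.1]
grip_width: -0.0003
```

arm_command(
  rows="1 0 0 0.5 0 0 0; 1 0 0 0 0 0 0; 1 0 0 0 0 0 0",
)

```text
time_s: 12.35
position: [0.4775, 0.0229, 0.0646]
tool_rot: [[0.093, 0.996, 0.001], [0.996, -0.093, -0.0], [-0.0, 0.001, -1.0]]
ft_force: [-1.6, -0.6, 9.8]
grip_width: -0.0003
```

arm_command(
  rows="1 0 0 0.5 0 0 0; 1 0 0 0 0 0 0; 1 0 0 0 0 0 0",
)

```text
time_s: 12.6
position: [0.4775, 0.0229, 0.0645]
tool_rot: [[0.093, 0.996, 0.001], [0.996, -0.093, -0.0], [-0.0, 0.001, -1.0]]
ft_force: [-4.1, 0.6, 15.8]
grip_width: -0.0
```

arm_command(
  rows="1 0 0 -0.4 0 0 0; 1 0 0 0 0 0 0; 1 0 0 0 0 0 0; 1 0 0 0 0 0 0; 1 0 0 0 0 0 0",
)

```text
time_s: 13.02
position: [0.4775, 0.0229, 0.0646]
tool_rot: [[0.093, 0.996, 0.001], [0.996, -0.093, -0.0], [-0.0, 0.001, -1.0]]
ft_force: [-2.5, 1.1, 10.8]
grip_width: -0.0001
```

```bash
python3 look.py t5; python3 to.py .4775 .0228 .065;python3 - <<'E'
from h import *;from rig import eyes
im=eyes.get_image("scene");cv2.imwrite("pics/s5.png",cv2.resize(im[120:280,240:440,::-1],None,fx=3.5,fy=3.5,interpolation=cv2.INTER_CUBIC))
E
```

```text
t 13.0667 pos [0.4775 0.0229 0.0646] F [-2.78  0.38 10.88] w -0.0001
tool x ang 84.67 delta tool mm [-0.1  0.  -0.4] q [-11.  28. 100.  -0.  51.  -6.]Traceback (most recent call last):
  File "look.py", line 4, in <module>
    b=max(blobs(mask(im,"orange"),5),key=cv2.contourArea);print("orange box",cv2.boxPoints(cv2.minAreaRect(b)).round(1).tolist())
ValueError: max() iterable argument is empty
```

View pics/s5.png

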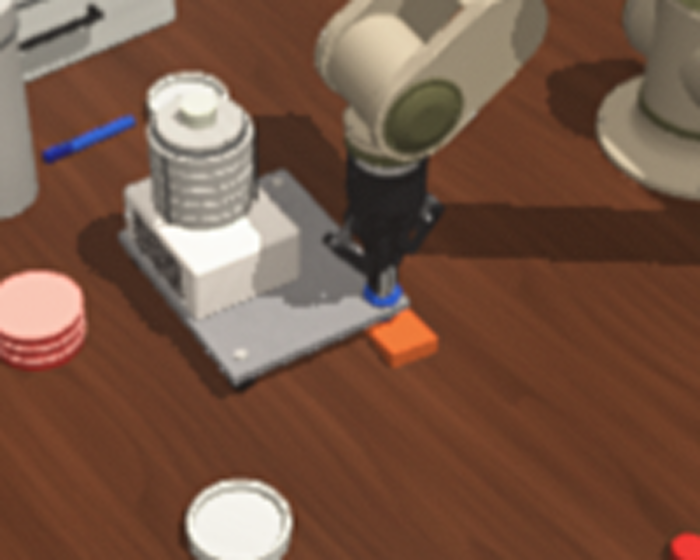

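```bash
python3 -c "
from rig import env,readout
env.close_job();s=readout.observe();print(s['time_s'],s['position'],s['ft_force'])"
```

```text
the job is handed in; nothing more can be done
the job is handed in; nothing more can be done
```

I handed the job in at about 13 s on the robot clock, with the closed fingertips holding the blue pad at about 10.9 N. No verdict came back, so the result is unconfirmed.

- **Finding the rock:** I pressed the pad until the corner stopped dipping, about 9 mm down, then let it up.
- **Setting the wedge:** I pushed the wedge thin end first under the short foot. Its tip ended about 46 mm past the foot centre, estimated from the gripper position. The push force rose from about 1 N to 7.5 N in the last few millimetres, so the wedge was bearing on the foot. I then backed off and pressed the pad again.
- **Level:** Pressing from 4 N to 16 N moved the pad only about 0.2 mm. The fingertips stopped at 47.6 mm, against 48 mm for a level pump. I inferred level from this height and did not measure the tilt directly.
- **Position:** Seen from above after wedging and before the final press, the pad had moved under 1 mm. In the final scene picture the wedge lies flat on the table under the foot, clear of the fingers, and the nearby objects look unmoved.
- **Failed check:** The last overhead colour measurement found no orange, probably because the arm hid the wedge from above. I used the scene picture instead.

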